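# Close the specimen case and snap its draw latch

### The arm

A 6-joint arm with a two-finger parallel gripper is mounted at the origin on a cart in front of the work surface, level with it; the furniture and walls round the work are solid. World frame = base frame: x ahead of the robot, y to its left, z up, the work surface at z = 0. Lengths are in m, angles in rad, forces in N, time in s.
With the tool pointing down it reaches from about 0.325 to 0.925 m from the base axis. Payload 3.1 kg.
Tool frame: the origin (TCP) lies at the very end of the fingers, on their centre line; the grasp point (between the pads) lies behind it (robot.tcp_to_grasp is the z of the grasp point in the tool frame, in m); z points along the fingers, y is the line along which they close (so a half turn about z gives the same grasp; the last joint's range is limited). The gripper opens to 85 mm and grips with 20 to 120 N. Pads are 22 mm wide; open, the fingers measure 114 mm over their backs; the gripper's body (76 mm by 85 mm) begins 54 mm behind the grasp point. The pads swing forward as they close: fully open they stand 13 mm farther back than shut.
Start: joints at [1.141, 0.217, 1.613, -0, 1.311, -0.112], TCP at [0.195, 0.594, 0.231] pointing down, gripper open.
Joint ranges: [-2.75, 2.75], [-0.78, 2.1], [0.31, 2.55], [-1.13, 4.27], [0.13, 2.63], [-2.58, 2.58]. Speed limits (rad/s): [2.79, 2.79, 3.14, 3.14, 3.14, 3.14].

### API

Orientations are given as a unit quaternion [w, x, y, z].
In Python, from rig import robot gives the robot as it stands.
- The arm moves only by the shell command python3 -m handwheel 'ROWS' [FORCE]. ROWS is JSON, a list that holds one entry, the list of rows, each a list of 5 numbers: the closure, from -1 (fully open) to 1 (shut), then the shift along the tool's x, y, z in mm, then the turn about the tool's z in rad. In form: [[[gripper, dx, dy, dz, turn], ...]]. A call has exactly 5 rows; each row shifts and turns the commanded pose from where the row before left it, along the tool's axes as they then stand; what a row does not reach is not made up. A row lasts 1/10 s, in which the tool goes at most 50 mm and 8.59 degrees, less where a joint would pass 70% of its speed; a pose out of reach is approached as far as the arm can. A call with a gripper value outside its range is refused whole. The fingers move at their own pace and stop on an object; FORCE is the grip in N (left out, the last holds). Time passes only in rows, so rows that do not move let the fingers close, or fill a call up. It gives the time, the measured TCP pose, the force, the opening and the grip force at its end, in the units of the state.
- robot.observe(): the state, without advancing time (a new reading comes with each control period).
- robot.grab_frame(name): name is "scene" or "side" or "wrist"; returns a dict with "color" (480x640x3 uint8, blue, green, red), "depth" (480x640 float32, m along the optical axis (not along the pixel's ray), 0 where there is no reading), "K" (3x3 intrinsics, pixels), "world_to_cam" (4x4, takes a point from world to camera coordinates); the wrist camera has in their place "hand_eye" (4x4, takes a point from camera to tool coordinates, whose origin is the TCP and whose axes are the flange's). Camera axes: x right, y down, z forward; pixel columns grow to the right and rows downward; lengths in m; the calibration is good to about 2 mm. A picture is of the moment at which its call begins: read the wrist's pose just before it.
- robot.finish_job(): hands the job in; it is judged then, once.
The state is a dict: "time": time; "joint_pos": joint angles; "dq": joint speeds; "effort": joint torques, N m; "tool_pos": TCP position; "tcp_rot": TCP orientation; "ft_force": force on the tool from outside, world axes, zero at the start; "wrist_torque": the same for the moment, N m; "gripper_width": opening from 0.0 (shut) to 1.0 (fully open); "grasp_force": force on a finger pad.
Only numpy, scipy, OpenCV 4.12 (cv2) and the standard library are available. Lean on these libraries where they do the work, as an engineer would, in place of code of your own. Each camera call takes 0.05 s, during which the arm holds its last target. There are 200 camera calls.

### The job

Get the specimen case ready for transport: bring its lid down onto the rubber seal, swing the latch's wire bail up and over the keeper on the lid, then press the red-sleeved lever down past dead centre until it snaps home and the lid is clamped. The case stands loose on the bench, so press gently, no harder than the latch needs, and do not shove it out of place; leave the bottle, the loupe and the blue slide box beside it where they are.

Things in the scene. Friction and masses are not known exactly. Their poses are not given: they have to be found in the camera images.
- case: Aluminium specimen case, 180 deep (x) x 240 wide (y), body 139 mm tall, some 3.5 kg, loose on rubber feet (slides at 15 to 25 N). Origin under its middle; x to the back (hinge side), y along the front, z up. The front wall, latch at y = 0, is at x = -90 mm, facing the robot. Closed it is 177 mm tall: a gripper upright before the latch hits the lid, so lean it back (25 to 30 deg).
- lid_front (a point): Middle of the upper front edge of the aluminium lid (180 x 240 x 36 mm), 180 mm before and 36 mm above its hinge line (case x = +90, z = 141 mm). Axes: x to the back, y along the front, z out of the flat top, so their pitch is the opening angle: 0.3 to 0.7 rad at the start. The friction hinge stays put; about 5 N near the front edge pushes it down.
- seal_front (a point): Middle of the front strip of the black rubber seal in the case's rim, on its top, 80 mm before the case's middle. Sprung, 20 N per mm. Lid lying on it unclamped: lid_front about 182 mm above the worktop; clamped: about 178 mm.
- keeper_seat (a point): Where the middle of the bail's bar lies when hooked: in the trough of the dark steel keeper (34 mm wide in y) on the lid's front face, 7.7 mm before that face and 14 mm above the lid's lower face. Axes as the lid's. The trough is open at the top, 8.5 mm deep in x; behind it the lid's face goes on 22 mm higher.
- keeper_lip (a point): Middle of the top front edge of the keeper's upturned lip, 5.3 mm before and 2.5 mm above the seat; the lip is 2.5 mm thick. The bar must come over it from above.
- lever_pivot (a point): Axis of the latch lever, along case y, fixed to the case body at x = -104 mm, z = 118 mm, y = 0.
- lever (a joint): Angle (rad) of the steel lever (34 wide, 62 long, 4 mm thick). 0 = home, straight down before the front wall (hard stop); 1.57 points out to the robot; 1.9 to 2.2 at the start; stop at 2.35. Stays where it is left (friction 0.16 N m). Bail hooked: takes up the seal from 1.1, stiffest at about 0.8 (some 0.5 N m, 10 N on the sleeve), dead centre at about 0.3, then pulls itself home.
- lever_grip (a point): Middle of the outer face of the red sleeve (24 long, 36 mm wide) at the lever's free end: 50 mm from the pivot along the lever, 10.5 mm to its outer side (lever home: the side towards the robot).
- bail (a joint): Angle (rad) of the U-shaped wire bail on the lever. 0 = clamped, pointing up; grows as it swings outwards and down onto the lever; 3.0 = folded on the lever (stop), where it lies by its weight at the start. Its lean from upright, away from the case, = bail - lever - 0.066. Leaning over to the case it falls against the lid and rests at a lean of about -0.5.
- bail_pin (a point): Axis of the bail's pins on the lever, along y, 18 mm from the lever pivot. Lever home: 2.7 mm towards the case and 17.8 mm below the pivot; it turns with the lever.
- bail_bar (a point): Middle of the bail's straight crossbar: steel wire 5.6 mm thick, 47 mm long along y, 56.1 mm from the pins. Side wires 5 mm thick at y = -23.5 and +23.5 mm, either side of lever and keeper. Folded onto the lever the bar stands about 12 mm past the lever's end, so a leaning finger can get before it and lift it.
- dropper_bottle: Brown dropper bottle, 34 mm across, 102 mm tall, upright beside the case; origin under its middle. Loose, leave it.
- loupe: Black eye loupe, 35 mm across, 40 mm tall, upright to the left before the case; origin under its middle. Loose, leave it.
- blue_slide_box: Blue microscope-slide box, 33 x 84 x 32 mm, to the right before the case; origin under its middle. Loose, leave it. Farther right the lamp's two grey light guides (fixed) arch up to about 0.3 m: pass well above them on the way to the case.
Mind the look-alikes: they are no part of the job. Of the things that look like the dropper_bottle, the middle-sized one is meant.

How it is judged:
By the outcome, as a careful person would: the job done as asked, in the order asked, and still so for the second after the job is handed in, with the robot touching nothing.
It also fails if it takes over 61 s, if anything falls off the work surface, if the arm or the gripper's body presses on something with over 40 N, if the wrist force passes 120 N, or if a joint passes its speed limit or range.

## Working session

There is one attempt and no reset: what is moved stays moved. The work goes in short steps, Python scripts to look and compute and a shell command to move; the robot and the scene stay as the last step left them, time stands still between calls to the robot, and variables do not carry over. Pictures are saved under pics/ and viewed, at most 10 in all, crops included, and the job is handed in when it is done.

```bash
ls; mkdir -p pics; python3 - <<'E'
from rig import robot
import cv2,numpy as np
s=robot.observe();print({k:np.round(v,3) for k,v in s.items()},robot.tcp_to_grasp)
for n in("scene","side"):
    f=robot.grab_frame(n);cv2.imwrite(f"pics/{n}0.png",f["color"]);np.savez(f"{n}0.npz",**f)
    print(n,f["K"].round(1).tolist(),f["world_to_cam"].round(4).tolist())
E
```

```text
pics
{'time': np.float64(0.0), 'joint_pos': array([ 1.141,  0.218,  1.615,  0.   ,  1.311, -0.112]), 'dq': array([ 0.   , -0.002, -0.001,  0.   , -0.001, -0.001]), 'effort': array([-0.0000e+00, -3.9684e+01, -3.0385e+01, -0.0000e+00,  1.0000e-02,
        0.0000e+00]), 'tool_pos': array([0.195, 0.593, 0.23 ]), 'tcp_rot': array([-0.   ,  0.158,  0.987, -0.001]), 'ft_force': array([ 0.481,  0.677, -0.657]), 'wrist_torque': array([0.018, 0.003, 0.014]), 'grasp_force': np.float64(0.0), 'gripper_width': np.float64(0.997)} -0.0187
scene [[542.1, 0.0, 324.8], [0.0, 542.1, 237.3], [0.0, 0.0, 1.0]] [[-0.5221, -0.8526, -0.0238, 0.5231], [-0.349, 0.2389, -0.9062, 0.2435], [0.7782, -0.4648, -0.4223, 0.7405], [0.0, 0.0, 0.0, 1.0]]
side [[554.6, 0.0, 313.9], [0.0, 554.6, 238.5], [0.0, 0.0, 1.0]] [[0.9772, -0.2122, 0.008, -0.465], [-0.1522, -0.726, -0.6706, 0.3896], [0.1482, 0.6541, -0.7418, 0.7408], [0.0, 0.0, 0.0, 1.0]]
```

View pics/scene0.png

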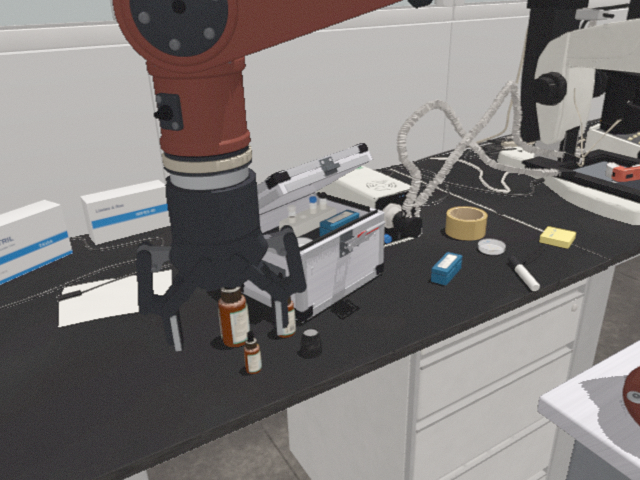

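View pics/side0.png

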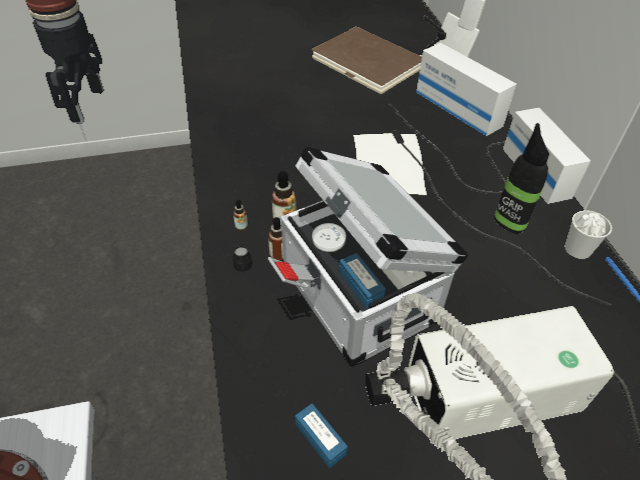

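The scene view has the case with its latch near (360,240) and the lid half open. The brown bottles are at (234,318), (286,318) and (252,355), the loupe at (311,343) and the blue slide box at (447,267). In the side view the latch with its red sleeve is at (290,270), the keeper at (340,203) and the lamp guides at (400-550,300-470). The bottle that is meant, the middle-sized one, doesn't get touched. Next I'll enlarge the latch.

```bash
python3 - <<'E'
import cv2,numpy as np
for n,(u0,v0,u1,v1) in dict(scene=(235,135,395,255+60),side=(255,140,475,305)).items():
    c=cv2.imread(f"pics/{n}0.png")
    k=3 if n=="scene" else 3.6
    cv2.imwrite(f"pics/{n}0c.png",cv2.resize(c[v0:v1,u0:u1],None,fx=k,fy=k,interpolation=cv2.INTER_CUBIC))
    f=np.load(f"{n}0.npz");d=f["depth"]
    v,u=np.mgrid[v0:v1,u0:u1];z=d[v,u]
    K=f["K"];pc=np.stack([(u-K[0,2])/K[0,0]*z,(v-K[1,2])/K[1,1]*z,z],-1)
    W=f["world_to_cam"];P=(pc-W[:3,3])@W[:3,:3]
    np.save(f"{n}P.npy",P)
    print(n,"campos",-W[:3,:3].T@W[:3,3])
E
```

```text
scene campos [-0.21822391  0.73195167  0.54573989]
side campos [ 0.403903   -0.30043129  0.81449887]
```

View pics/scene0c.png

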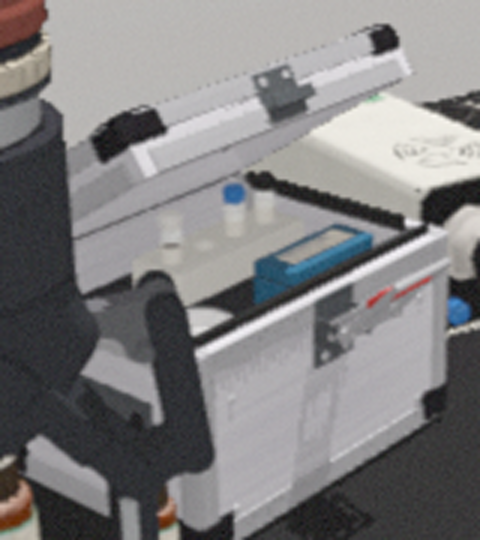

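View pics/side0c.png

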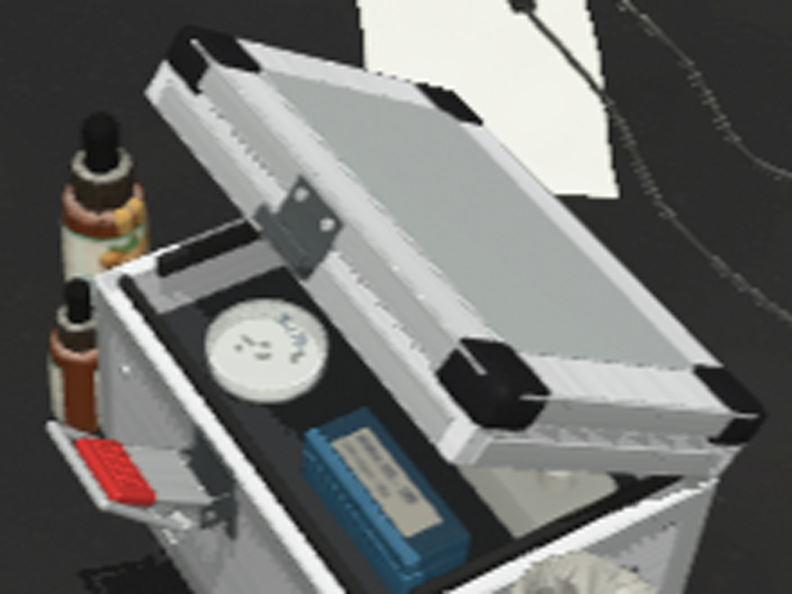

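The crops show the scene-view keeper at crop (283,93) and the latch plate at (335,325), with the front wall clear on both sides of it. In the side crop the red sleeve is at (115,470), the lever end and bar line runs (55,430)-(120,510), the keeper is at (305,230), the lid top is grey and the front-left rim corner is at (95,278).

```bash
cat > h.py <<'E'
import numpy as np,cv2
def poly(P,pts,k):
    m=np.zeros(P.shape[:2],np.uint8);cv2.fillPoly(m,[np.int32(np.array(pts)/k)],1);Q=P[m>0];return Q[np.isfinite(Q).all(1)]
def plane(Q):
    for _ in range(4):
        c=Q.mean(0);n=np.linalg.svd(Q-c,full_matrices=False)[2][2];r=(Q-c)@n;Q=Q[abs(r)<max(.002,2*np.median(abs(r)))]
    return c,n*np.sign(n[np.argmax(abs(n))]),r.std(),len(Q)
E
python3 - <<'E'
from h import *
np.set_printoptions(precision=4,suppress=True)
S=np.load("sceneP.npy");D=np.load("sideP.npy")
for nm,p in dict(wallL=[(225,400),(295,365),(290,470),(230,505)],wallR=[(355,350),(420,320),(420,385),(350,430)]).items(): print(nm,plane(poly(S,p,3)))
w=np.vstack([poly(S,[(225,400),(295,365),(290,470),(230,505)],3),poly(S,[(355,350),(420,320),(420,385),(350,430)],3)]);print("wall",plane(w))
print("lidtop side",plane(poly(D,[(290,80),(430,110),(670,340),(540,345)],3.6)))
print("lidfront side",plane(poly(D,[(220,110),(280,170),(250,190),(190,110)],3.6)), plane(poly(D,[(345,240),(450,340),(430,380),(330,280)],3.6)))
for nm,(x,y) in dict(keepL=(300,180),keepR=(325,250),red=(115,470),redtl=(78,442),redtr=(110,440),redbr=(153,492),redbl=(125,503),rimFL=(100,283),rim2=(220,440),rim3=(300,540),barA=(58,432),barB=(118,508),barm=(80,462)).items(): print("side",nm,D[int(y/3.6),int(x/3.6)])
for nm,(x,y) in dict(keep=(283,93),plate=(335,325),red=(378,298),red2=(400,290),redR=(425,282),rimL=(205,350),rimR=(435,232),keepL=(257,85),keepR=(295,75)).items(): print("scene",nm,S[y//3,x//3])
E
```

```text
wallL (array([0.511 , 0.3059, 0.0703]), array([0.9542, 0.299 , 0.0024]), np.float64(0.0008742670724300444), 660)
wallR (array([0.5466, 0.1899, 0.0621]), array([0.9549, 0.2968, 0.0089]), np.float64(0.0008546462250260635), 464)
wall (array([0.5273, 0.2527, 0.0654]), array([0.9558, 0.2938, 0.0043]), np.float64(0.0008622359477360622), 1223)
lidtop side (array([0.6536, 0.2795, 0.2177]), array([0.5245, 0.1624, 0.8358]), np.float64(0.0004915522831812232), 2234)
lidfront side (array([0.549 , 0.3053, 0.2572]), array([0.7744, 0.3196, 0.546 ]), np.float64(0.003221067463811641), 208) (array([0.5849, 0.1972, 0.2612]), array([0.8194, 0.2718, 0.5047]), np.float64(0.004281851743563438), 443)
side keepL [0.5675 0.2682 0.2665]
side keepR [0.5704 0.2367 0.2579]
side red [0.4799 0.2242 0.1581]
side redtl [0.4676 0.2421 0.1591]
side redtr [0.4818 0.2445 0.1526]
side redbr [0.4955 0.2179 0.1473]
side redbl [0.4816 0.2092 0.1543]
side rimFL [0.4958 0.3529 0.1384]
side rim2 [0.5314 0.2457 0.139 ]
side rim3 [0.5523 0.1854 0.1384]
side barA [0.4598 0.239  0.1694]
side barB [0.4768 0.1982 0.1646]
side barm [0.4661 0.2218 0.1693]
scene keep [0.5529 0.2592 0.2606]
scene plate [0.5079 0.2549 0.1292]
scene red [0.4677 0.2507 0.1609]
scene red2 [0.4561 0.2445 0.1692]
scene redR [0.4857 0.2058 0.1521]
scene rimL [0.5036 0.3444 0.1402]
scene rimR [0.5687 0.1347 0.1399]
scene keepL [0.5657 0.2697 0.2647]
scene keepR [0.575  0.2371 0.262 ]
```

```bash
cat >> h.py <<'E'
def cloud(n):
    f=np.load(f"{n}.npz");d=f["depth"];v,u=np.mgrid[0:480,0:640]
    K=f["K"];pc=np.stack([(u-K[0,2])/K[0,0]*d,(v-K[1,2])/K[1,1]*d,d],-1)
    W=f["world_to_cam"];P=(pc-W[:3,3])@W[:3,:3];P[d==0]=np.nan;return P
a=.298;n=np.array([np.cos(a),np.sin(a)]);t=np.array([-n[1],n[0]])
def tocase(P): # mm
    return np.stack([P[...,:2]@n-.668,P[...,:2]@t-.0755,P[...,2]],-1)*1000
E
python3 - <<'E'
from h import *
np.set_printoptions(precision=1,suppress=True)
S=cloud("scene0");D=cloud("side0")
def at(P,u,v,r=1):return np.nanmedian(tocase(P[v-r:v+r+1,u-r:u+r+1]).reshape(-1,3),0)
for nm,q in dict(bigb=(234,318),medb=(287,318),smallb=(252,355),loupe=(311,340),slide=(447,265),guide1=(405,130)).items(): print("scene",nm,at(S,*q))
for nm,q in dict(loupe=(241,252),smallb=(240,205),slide=(320,430),g1=(402,305),g2=(440,310),g3=(500,360),g4=(390,375),medb=(277,240)).items(): print("side",nm,at(D,*q))
# gripper silhouette in tool frame
R=np.array([[-.95,.312,0],[.312,.95,0],[0,0,-1]]).T # cols tool axes approx
tx=np.array([-.95,.312,0]);ty=np.array([.312,.95,0])
for P,nm in((S,"scene"),(D,"side")):
    q=P.reshape(-1,3);q=q[np.isfinite(q).all(1)]-np.array([.195,.593,.23])
    m=(np.linalg.norm(q[:,:2],axis=1)<.12)&(q[:,2]>-.03)&(q[:,2]<.2);q=q[m]*1000
    print(nm)
    for z in range(-20,190,10):
        s=q[(q[:,2]>=z)&(q[:,2]<z+10)]
        if len(s)>5:
            y=s@ty;x=s@tx;print(z,len(s),"y",np.percentile(y,[1,99]),"x",np.percentile(x,[1,99]))
E
```

```text
scene bigb [-53.3 238.2  61.7]
scene medb [-343.5  392.7  260.6]
scene smallb [-125.   267.    37.5]
scene loupe [-164.2  176.5   34. ]
scene slide [-201.4 -183.7   32.8]
scene guide1 [ -78.4 -200.1  284. ]
side loupe [-154.5  164.5   36.5]
side smallb [-113.5  255.2   60.5]
side slide [-193.5 -197.8   30.9]
side g1 [ -83.  -196.7  265.6]
side g2 [ -72.4 -243.8  308. ]
side g3 [  49.2 -270.8  135.7]
side g4 [ -82.  -201.2   99.7]
side medb [-90.8 142.   57.7]
scene
10 54 y [-48.6  49.6] x [-10.6  11.5]
20 281 y [-55.5  56.1] x [-9.8 11.7]
30 313 y [-55.1  56.7] x [-10.9  11.7]
40 319 y [-55.4  56.6] x [-9.6 11.8]
50 319 y [-62.9  64.2] x [-1.  13.6]
60 1054 y [-72.   73.3] x [-10.6  13.7]
70 1002 y [-71.1  73. ] x [-12.8  17.4]
80 1318 y [-69.5  71.4] x [-13.8  17.9]
90 1101 y [-69.   70.4] x [ 3.1 19.7]
100 1776 y [-66.9  68.6] x [ 2.8 20.3]
110 1906 y [-65.5  67.3] x [-11.2  13.2]
120 265 y [-36.7  38. ] x [ 4.8 34.8]
130 927 y [-35.   36.7] x [ 7.4 37.8]
140 1031 y [-35.1  36.8] x [ 8. 38.]
150 1069 y [-34.9  36.9] x [ 7.6 38.2]
160 1095 y [-35.   36.7] x [ 7.9 37.8]
170 1412 y [-35.   35.9] x [-9.6 37.6]
180 871 y [-32.2  33.7] x [ 6.4 34.6]
side
10 74 y [-54.2  49. ] x [-11.6  10.4]
20 145 y [-58.5  48.1] x [-11.6  11.8]
30 135 y [-58.6  48.5] x [-11.5  11. ]
40 141 y [-58.4  48.6] x [-11.5  11. ]
50 103 y [-72.4  66.4] x [-13.2   9.6]
60 274 y [-76.2  71.7] x [-14.9  11.4]
70 261 y [-74.5  71.5] x [-17.3  11.6]
80 296 y [-73.6  70.6] x [-18.1  11.6]
90 318 y [-72.7  68. ] x [-20.1  11. ]
100 353 y [-71.3  66.7] x [-19.5  11.7]
110 305 y [-69.8  64.1] x [-13.3  11.1]
120 126 y [-39.7  -3.4] x [-36.   22.2]
130 294 y [-39.5  13.4] x [-37.9  27.4]
140 313 y [-39.3   9.4] x [-37.7  28. ]
150 325 y [-38.6  12.2] x [-37.2  25.6]
160 320 y [-39.2   9.7] x [-38.   27.8]
170 449 y [-37.3  24.4] x [-36.9  33.4]
180 239 y [-36.2  10.2] x [-35.2  25.7]
```

```bash
cat > st.py <<'E'
from rig import robot
from h import *
from scipy.spatial.transform import Rotation as Ro
s=robot.observe();p=np.array(s["tool_pos"]);w,x,y,z=s["tcp_rot"];R=Ro.from_quat([x,y,z,w]).as_matrix()
c=tocase(p);ang=np.arctan2(R[1,1],R[0,1])
f=np.array(s["ft_force"]);
print("t",round(float(s["time"]),2),"axis case",c.round(1),"| back x",round(c[0]+57,1),"tip z",round(c[2]+13,1),"| yaw err",round(ang-.298,3),"zax",R[:,2].round(3),"F case",np.round([f[:2]@n,f[:2]@t,f[2]],1),"w",round(float(s["gripper_width"]),2))
E
python3 -m handwheel '[[[-1,0,0,-14,0.1364],[-1,0,0,-14,0.1364],[-1,0,0,-14,0.1364],[-1,0,0,-14,0.1364],[-1,0,0,-14,0.1364]]]' && python3 -m handwheel '[[[-1,0,0,0,0.1364],[-1,0,0,0,0.1364],[-1,-40,0,0,0],[-1,-40,20,0,0],[-1,-40,20,0,0]]]'; python3 st.py
```

```text
time: 0.6
tool_pos: [0.1951, 0.5933, 0.301]
tcp_rot: [0.0, 0.482, 0.876, -0.001]
ft_force: [0.4, 0.3, 0.0]
gripper_width: 1.0
grasp_force: 0.0
time: 1.1
tool_pos: [0.2686, 0.4895, 0.3005]
tcp_rot: [0.0, 0.593, 0.805, -0.001]
ft_force: [1.4, 0.2, 0.5]
gripper_width: 0.999
grasp_force: 0.0
t 1.1 axis case [-267.5  313.6  300.5] | back x -210.5 tip z 313.5 | yaw err 0.002 zax [-0.001 -0.001 -1.   ] F case [ 1.4 -0.2  0.5] w 1.0
```

Remaining: x +193, y −313.

```bash
python3 -m handwheel '[[[-1,-40,25,0,0],[-1,-40,25,0,0],[-1,-40,25,0,0],[-1,-40,25,0,0],[-1,-40,25,0,0]]]' >/dev/null&& python3 -m handwheel '[[[-1,-40,22,0,0],[-1,-40,22,0,0],[-1,-32,22,0,0],[-1,0,0,10,0],[-1,0,0,0,0]]]'; python3 st.py
python3 - <<'E'
from rig import robot
import cv2,numpy as np
f=robot.grab_frame("side");np.savez("side1.npz",**f)
cv2.imwrite("pics/side1.png",cv2.resize(f["color"][40:340,180:500],None,fx=2,fy=2,interpolation=cv2.INTER_CUBIC)[:600])
E
```

```text
time: 2.1
tool_pos: [0.5421, 0.2477, 0.2887]
tcp_rot: [-0.002, 0.595, 0.804, -0.002]
ft_force: [0.3, -0.1, -0.2]
gripper_width: 0.998
grasp_force: 0.0
t 2.1 axis case [-77.1   2.1 288.7] | back x -20.1 tip z 301.7 | yaw err -0.002 zax [-0.005 -0.001 -1.   ] F case [ 0.2 -0.2 -0.2] w 1.0
```

View pics/side1.png

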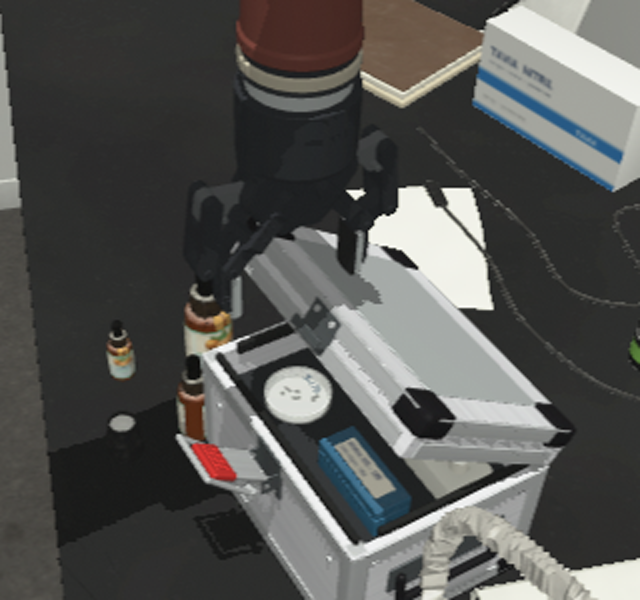

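The near finger, at (355,268), stands over the lid's top just behind the keeper at (318,325). Bail and lever are unchanged at (205,465). I'll press the lid down along its arc.

```bash
python3 -m handwheel '[[[-1,0,0,18,0],[-1,0,0,12,0],[-1,0,0,6,0],[-1,0,-3,6,0],[-1,0,-4,6,0]]]' >/dev/null; python3 st.py;  python3 -m handwheel '[[[-1,0,-4,6,0],[-1,0,-4,6,0],[-1,0,-4,6,0],[-1,0,-4,6,0],[-1,0,-4,6,0]]]'>/dev/null; python3 st.py
```

```text
t 2.65 axis case [-82.6   3.4 244.1] | back x -25.6 tip z 257.1 | yaw err 0.001 zax [ 0.002  0.001 -1.   ] F case [-0.9  0.3  2.3] w 1.0
t 3.15 axis case [-103.2    2.7  212.7] | back x -46.2 tip z 225.7 | yaw err 0.0 zax [ 0.  0. -1.] F case [1.4 0.6 1. ] w 1.0
```

```bash
python3 -m handwheel '[[[-1,0,-3,6,0],[-1,0,-3,6,0],[-1,0,-2,6,0],[-1,0,-2,6,0],[-1,0,-2,5,0]]]' >/dev/null; python3 st.py;  python3 -m handwheel '[[[-1,0,-1,5,0],[-1,0,-1,4,0],[-1,0,0,3,0],[-1,0,0,2,0],[-1,0,0,0,0]]]'>/dev/null; python3 st.py
```

```text
t 3.65 axis case [-115.2    2.6  183.5] | back x -58.2 tip z 196.5 | yaw err 0.0 zax [-0. -0. -1.] F case [-0.7  0.4  0.9] w 1.0
t 4.15 axis case [-116.9    2.7  169.9] | back x -59.9 tip z 182.9 | yaw err 0.0 zax [-0. -0. -1.] F case [-0.6  0.1  0. ] w 1.0
```

```bash
cat > lk.py <<'E'
import sys;from rig import robot
from h import *
np.set_printoptions(precision=3,suppress=True)
tag=sys.argv[1]
for nm in ("side","scene"):
    f=robot.grab_frame(nm);np.savez(f"{nm}{tag}.npz",**f);cv2.imwrite(f"pics/{nm}{tag}.png",f["color"])
C=tocase(cloud("side"+tag))
m=(abs(C[...,1]+70)<30)&(C[...,2]>150)&(C[...,2]<300)&(C[...,0]>-60)&(C[...,0]<70)
c,nn,r,k=plane(C[m]);print("lid plane",c,"pitch",np.arctan2(nn[0],nn[2]),"front top z",c[2]+(c[0]+90)*nn[0]/nn[2],r,k)
E
python3 lk.py 2
```

```text
lid plane [  2.355 -70.139 180.579] pitch 0.03769830455582158 front top z 184.0618815432473 0.55627673131649 1483
```

```bash
python3 -m handwheel '[[[-1,0,0,1,0],[-1,0,0,1,0],[-1,0,0,0.5,0],[-1,0,0,0.5,0],[-1,0,0,0,0]]]' >/dev/null; python3 st.py; python3 -m handwheel '[[[-1,0,0,0.5,0],[-1,0,0,0.5,0],[-1,0,0,0.5,0],[-1,0,0,0,0],[-1,0,0,0,0]]]' >/dev/null; python3 st.py; python3 lk.py 3
```

```text
t 4.75 axis case [-116.7    2.7  168.3] | back x -59.7 tip z 181.3 | yaw err 0.0 zax [ 0.  0. -1.] F case [-3.4  0.2  5.8] w 1.0
t 5.25 axis case [-116.8    2.8  168. ] | back x -59.8 tip z 181.0 | yaw err 0.0 zax [ 0. -0. -1.] F case [-5.3 -0.2 10.8] w 1.0
lid plane [  3.087 -70.169 179.769] pitch 0.025313466424200896 front top z 182.12632883614893 0.6077441498355048 1651
```

```bash
cat > bar.py <<'E'
import sys
from h import *
np.set_printoptions(precision=1,suppress=True)
for nm in ("side","scene"):
    C=tocase(cloud(nm+sys.argv[1]));col=cv2.imread(f"pics/{nm}{sys.argv[1]}.png").astype(int)
    m=(abs(C[...,1])<30)&(C[...,0]<-112)&(C[...,0]>-185)&(C[...,2]>60)&(C[...,2]<200)
    red=m&(col[...,2]>140)&(col[...,1]<90)
    q=C[m&~red];print(nm,len(q),"red",np.percentile(C[red],[3,50,97],axis=0) if red.any() else None)
    for x0 in range(-184,-112,4):
        s=q[(q[:,0]>=x0)&(q[:,0]<x0+4)]
        if len(s)>3: print(x0,len(s),"y",np.percentile(s[:,1],[3,97]),"z",np.percentile(s[:,2],[3,50,97]))
E
python3 bar.py 3
```

```text
side 524 red [[-151.6  -17.4  148.8]
 [-142.9   -8.   157.1]
 [-132.1    4.8  162. ]]
-176 16 y [-4.4  8.5] z [192.1 196.1 199.6]
-172 17 y [-5.   6.6] z [187.7 194.2 199.2]
-168 27 y [-9.2 -1.7] z [179.9 191.6 199.5]
-164 43 y [-23.    1.4] z [166.7 169.7 197.5]
-160 40 y [-25.2  -0.8] z [166.2 169.2 195.7]
-156 17 y [-25.5   8. ] z [157.8 160.2 165.3]
-152 23 y [-25.5  14.7] z [154.2 160.  163. ]
-148 21 y [-25.2  22.7] z [150.2 156.1 160.3]
-144 26 y [-25.3  22.6] z [145.3 153.2 158.6]
-140 26 y [-24.9  16.6] z [143.6 151.  155.2]
-136 27 y [-25.4  18.5] z [138.6 145.9 152.5]
-132 36 y [-25.1  14.7] z [131.6 144.6 147.9]
-128 53 y [-24.9  13. ] z [125.6 142.4 145.6]
-124 58 y [-26.5  15.8] z [125.1 138.8 142.6]
-120 51 y [-24.9  13.1] z [123.5 136.5 139.2]
-116 43 y [-16.3  17.7] z [120.8 134.6 136.6]
scene 404 red [[-151.9  -11.8  151.5]
 [-150.3   -5.5  159. ]
 [-135.    19.5  159.9]]
-176 8 y [-0.2 11.3] z [193.2 195.4 199. ]
-172 25 y [-3.1 10.9] z [189.8 195.  199.4]
-168 33 y [-2.4 15.1] z [183.  191.1 199.9]
-164 45 y [-20.6  24.4] z [168.7 182.7 198.2]
-160 56 y [-19.4  27. ] z [166.6 170.9 194.6]
-156 12 y [-20.4  28.7] z [159.6 163.3 167.9]
-152 17 y [-17.2  28.2] z [155.4 159.1 162.6]
-148 21 y [-22.1  27.8] z [151.3 154.6 160.9]
-144 15 y [-13.9  27.6] z [148.7 151.4 160.8]
-140 17 y [-21.2  27.5] z [143.6 147.6 158. ]
-136 20 y [-20.8  28.3] z [138.7 143.  155.4]
-132 19 y [-21.2  28. ] z [133.1 139.5 150.3]
-128 32 y [-21.7  28.1] z [127.1 132.1 143.3]
-124 54 y [-21.3  27.6] z [124.4 129.3 141.2]
-120 23 y [-8.2 28.4] z [123.9 131.3 140.8]
-116 7 y [14.9 25. ] z [125.4 132.9 138.2]
```

```bash
python3 -m handwheel '[[[-1,0,0,-12,0],[-1,0,0,-20,0],[-1,0,-20,-5,0],[-1,0,-40,0,0],[-1,0,-40,0,0]]]' >/dev/null; python3 st.py
```

```text
t 5.85 axis case [-217.2    2.7  203.4] | back x -160.2 tip z 216.4 | yaw err -0.0 zax [ 0.001  0.    -1.   ] F case [-0.   0.2  0.1] w 1.0
```

```bash
python3 -m handwheel '[[[-1,14,-12,0,0],[-1,14,0,20,0],[-1,0,0,20,0],[-1,0,0,15,0],[-1,0,0,9,0]]]' >/dev/null; python3 st.py; python3 lk.py 4; python3 - <<'E'
import cv2,numpy as np
a=cv2.imread("pics/side4.png")[180:340,200:360];b=cv2.imread("pics/scene4.png")[130:290,270:430]
cv2.imwrite("pics/c4.png",cv2.resize(np.hstack([a,b]),None,fx=2.5,fy=2.5,interpolation=cv2.INTER_CUBIC))
E
```

```text
t 6.35 axis case [-229.7   30.8  137.6] | back x -172.7 tip z 150.6 | yaw err 0.001 zax [-0.001 -0.001 -1.   ] F case [-1.2  0.5 -0.1] w 1.0
lid plane [  2.608 -70.049 179.929] pitch 0.030125989579156544 front top z 182.71930651284094 0.5609063521964545 1560
```

View pics/c4.png

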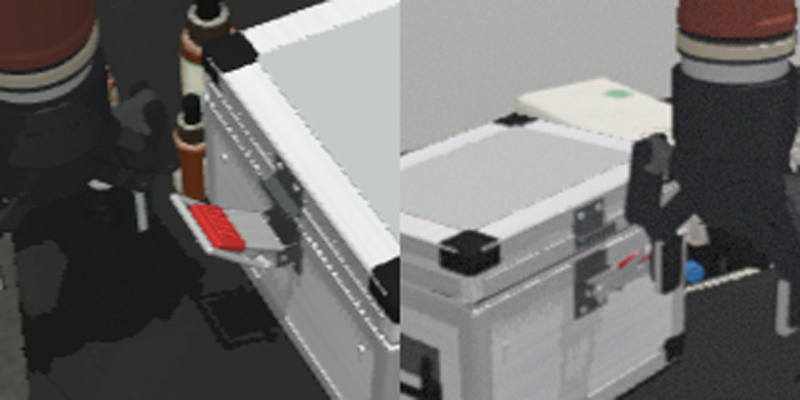

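The lid lies shut on the seal. The near finger, left panel (143,210) and right panel (662,265), stands just before the bail bar's left end, with the lever and folded bail at left panel (210,225). Now I'll push the bar towards the case.

```bash
python3 -m handwheel '[[[-1,0,5,0,0],[-1,0,5,0,0],[-1,0,5,-1,0],[-1,0,5,-2,0],[-1,0,5,-2,0]]]' >/dev/null; python3 st.py; python3 lk.py 5; python3 bar.py 5 | grep -v "^-1[12]"
```

```text
t 6.95 axis case [-203.    30.7  144.4] | back x -146.0 tip z 157.4 | yaw err 0.0 zax [ 0.001  0.    -1.   ] F case [-0.4 -0.8  0.9] w 1.0
lid plane [  2.431 -70.134 179.871] pitch 0.028488750920071505 front top z 182.50491844504006 0.5976589974881217 1569
side 603 red [[-152.3  -18.1  155.2]
 [-148.3   -1.5  159.5]
 [-141.4   16.3  162.7]]
-164 38 y [19.1 29.6] z [162.5 177.8 194.2]
-160 51 y [18.2 28.6] z [158.  179.4 196.1]
-156 37 y [-10.1  21.3] z [156.6 169.2 197.5]
-152 37 y [-14.9  25. ] z [154.1 175.  197.3]
-148 79 y [-24.4  25.1] z [154.3 178.7 185.9]
-144 80 y [-25.   24.4] z [149.4 177.6 181.4]
-140 29 y [-26.4  18. ] z [146.4 155.3 170.6]
-136 18 y [-26.1  24.1] z [139.9 153.  163.1]
-132 33 y [-25.1  24.3] z [130.3 146.1 154.6]
scene 324 red [[-152.2  -13.4  157.9]
 [-150.    -3.2  161.6]
 [-142.8    8.3  163.6]]
-160 72 y [20.2 29.8] z [161.5 179.8 197.6]
-152 4 y [-12.2   8.7] z [157.7 158.6 159.6]
-148 16 y [-20.8   0.6] z [152.3 179.2 182.3]
-144 28 y [-23.4  -2.4] z [148.5 180.1 182.6]
-140 21 y [-22.8  21.2] z [144.9 166.6 180.9]
-136 33 y [-20.8  28.1] z [142.5 156.1 165.1]
-132 30 y [-21.   28.7] z [137.4 146.9 160.1]
```

```bash
python3 -m handwheel '[[[-1,0,6,-1,0],[-1,0,6,-1,0],[-1,0,6,-1,0],[-1,0,6,-1,0],[-1,0,6,0,0]]]' >/dev/null; python3 st.py; python3 -m handwheel '[[[-1,0,4,0,0],[-1,0,0,0,0],[-1,0,-4,0,0],[-1,0,-8,0,0],[-1,0,0,0,0]]]' >/dev/null; python3 st.py; python3 lk.py 6;  python3 - <<'E'
import cv2,numpy as np
a=cv2.imread("pics/side6.png")[180:340,200:360];b=cv2.imread("pics/scene6.png")[130:290,270:430]
cv2.imwrite("pics/c6.png",cv2.resize(np.hstack([a,b]),None,fx=2.5,fy=2.5,interpolation=cv2.INTER_CUBIC))
E
```

```text
t 7.55 axis case [-173.2   30.7  147.9] | back x -116.2 tip z 160.9 | yaw err 0.0 zax [ 0.  0. -1.] F case [-0.4  0.4  0.7] w 1.0
t 8.05 axis case [-183.7   30.8  147.3] | back x -126.7 tip z 160.3 | yaw err 0.001 zax [-0.002 -0.001 -1.   ] F case [ 0.2  0.9 -0.5] w 1.0
lid plane [  1.879 -70.153 179.961] pitch 0.029328295998900824 front top z 182.65599210959093 0.632722291040393 1661
```

View pics/c6.png

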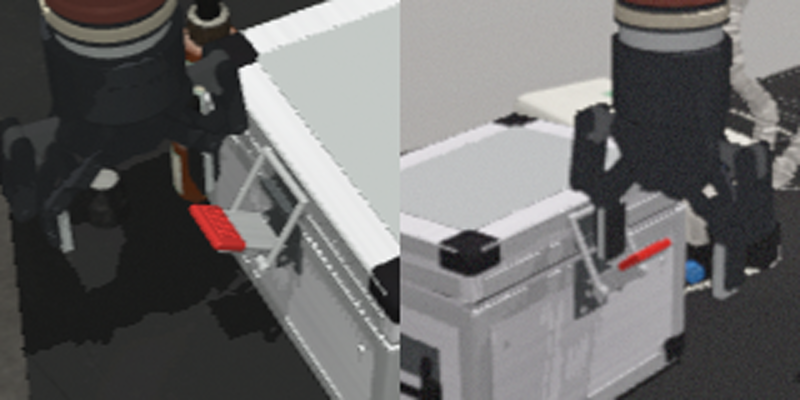

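The bail now stands over against the lid, with its bar near left panel (285,175), above the keeper. The lever and red sleeve are free at left panel (217,228). I'll go above the sleeve and press it down.

```bash
python3 -m handwheel '[[[-1,0,-20,-6,0],[-1,0,-10,-14,0],[-1,-15,0,-5,0],[-1,-15,8,0,0],[-1,0,10,0,0]]]' >/dev/null; python3 st.py; python3 lk.py 7; python3 bar.py 7 | grep red -A2
```

```text
t 8.65 axis case [-193.6   -0.2  173.3] | back x -136.6 tip z 186.3 | yaw err -0.001 zax [ 0.001 -0.    -1.   ] F case [0.2 0.7 0.2] w 1.0
lid plane [  2.663 -70.144 179.861] pitch 0.027656154491373194 front top z 182.4241622988144 0.5987307717773516 1579
side 484 red [[-151.6  -17.1  147.7]
 [-143.2  -10.2  157. ]
 [-131.7   -0.   162.3]]
--
scene 303 red [[-152.6  -14.1  153.5]
 [-149.9    6.4  161.7]
 [-138.9   20.7  164.4]]
```

```bash
python3 -m handwheel '[[[-1,0,0,12,0],[-1,0,-2,8,0],[-1,0,-1,5,0],[-1,0,-2,5,0],[-1,0,-2,5,0]]]' >/dev/null; python3 st.py; python3 -m handwheel '[[[-1,0,-2,5,0],[-1,0,-2,5,0],[-1,0,-1,4,0],[-1,0,-1,4,0],[-1,0,0,4,0]]]' >/dev/null; python3 st.py; python3 lk.py 8; python3 bar.py 8
```

```text
t 9.25 axis case [-202.9    1.2  137.3] | back x -145.9 tip z 150.3 | yaw err 0.001 zax [-0.004 -0.001 -1.   ] F case [-4.2  0.4  3.8] w 1.0
t 9.75 axis case [-207.1    0.8  115.4] | back x -150.1 tip z 128.4 | yaw err 0.0 zax [-0. -0. -1.] F case [-2.6 -0.5  3.5] w 1.0
lid plane [  2.964 -69.561 179.873] pitch 0.030301930271515926 front top z 182.69065902702968 0.5749914910056496 1525
side 1102 red [[-166.4  -17.6  124.8]
 [-154.9  -12.9  128.8]
 [-145.3   -3.5  131.3]]
-184 8 y [-16.7 -14.4] z [192.2 195.1 199.2]
-180 13 y [-17.2 -15.1] z [189.2 196.1 199.2]
-176 18 y [-17.    0.8] z [187.4 193.1 198.3]
-172 30 y [-17.6   1.9] z [179.  194.7 197.6]
-168 116 y [-13.9  14.1] z [125.9 146.5 194.3]
-164 95 y [-12.1  12.8] z [131.5 159.  190.1]
-160 63 y [-13.8   9.6] z [129.6 176.  185. ]
-156 73 y [-12.1   9.3] z [127.6 172.8 181.9]
-152 46 y [-14.3   6.6] z [123.8 177.6 182.8]
-148 71 y [-12.2  10.3] z [127.7 182.3 198.5]
-144 76 y [-15.9  11.1] z [124.1 128.8 196.1]
-140 78 y [-15.7  14.1] z [123.7 128.4 197.9]
-136 63 y [-15.5  15.6] z [121.  127.5 192.3]
-132 50 y [-15.9  16. ] z 
[... 396 characters left out ...]
.6] z [185.  191.2 197.6]
-172 19 y [-8.4 19.3] z [180.9 189.6 198.5]
-168 62 y [-10.2  17.3] z [125.1 158.4 191.9]
-164 196 y [-9.8 14.2] z [130.  152.4 182.6]
-160 68 y [-1.2 20.1] z [123.5 158.6 183.2]
-156 25 y [ 7.4 18.4] z [125.2 165.2 181.3]
-152 49 y [ 1.6 19.5] z [122.8 150.1 182.4]
-148 75 y [-10.3  17.4] z [123.8 184.6 199.3]
-144 71 y [-6.8 18. ] z [127.4 184.  197.4]
-140 59 y [-6.9 18.7] z [122.7 184.1 198.7]
-136 37 y [-8.2 17.6] z [125.5 129.4 196.7]
-132 34 y [-14.3  18. ] z [117.8 128.3 179.3]
-128 44 y [-13.2  28.3] z [114.6 125.1 129.9]
-124 41 y [-18.6  27.2] z [116.8 126.2 129.2]
-120 47 y [-21.7  28.6] z [114.6 128.2 132. ]
-116 48 y [-22.8  26.7] z [122.5 129.2 136.7]
```

```bash
python3 -m handwheel '[[[-1,0,-1,5,0],[-1,0,-1,5,0],[-1,0,0,4,0],[-1,0,0,4,0],[-1,0,0,3,0]]]' >/dev/null; python3 st.py; python3 lk.py 9; python3 bar.py 9|grep red -A2; python3 - <<'E'
import cv2,numpy as np
a=cv2.imread("pics/side9.png")[180:330,220:370];b=cv2.imread("pics/scene9.png")[150:300,300:450]
cv2.imwrite("pics/c9.png",cv2.resize(np.hstack([a,b]),None,fx=2.66,fy=2.66,interpolation=cv2.INTER_CUBIC))
E
```

```text
t 10.35 axis case [-207.8    0.7   95.1] | back x -150.8 tip z 108.1 | yaw err 0.0 zax [ 0.002  0.001 -1.   ] F case [1.8 0.1 5.1] w 1.0
lid plane [  1.376 -70.095 179.825] pitch 0.028286354483238893 front top z 182.41007492475364 0.5690720744131236 1571
side 1253 red [[-165.8  -18.   105.6]
 [-154.7  -13.   110.5]
 [-145.3   -3.7  114.4]]
--
scene 1123 red [[-166.2  -13.8  105.2]
 [-159.4   14.   109.6]
 [-145.7   20.1  115.5]]
```

View pics/c9.png

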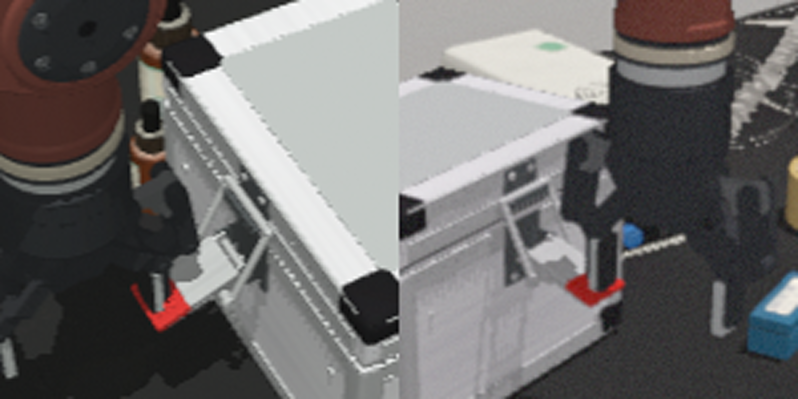

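The lever is partly down, with the sleeve at left panel (160,305) and right panel (595,288). The bail bar lies across the keeper, left panel (230,180)-(268,232). I'll check numerically that it is behind the lip.

```bash
cat > bail.py <<'E'
import sys
from h import *
np.set_printoptions(precision=1,suppress=True)
for nm in ("side","scene"):
    C=tocase(cloud(nm+sys.argv[1])).reshape(-1,3)
    for lo,hi in((-28,-19.5),(-15,15),(19.5,29)):
        m=(C[:,1]>lo)&(C[:,1]<hi)&(C[:,0]>-125)&(C[:,0]<-93.5)
        for z in range(140,180,4):
            s=C[m&(C[:,2]>=z)&(C[:,2]<z+4)]
            if len(s)>1: print(nm,lo,z,len(s),"x",np.percentile(s[:,0],[5,50,95]))
E
python3 bail.py 9
```

```text
side -28 140 9 x [-108.3 -104.8 -103.6]
side -28 144 7 x [-104.3 -103.2 -100.3]
side -28 148 7 x [-104.  -102.5 -100.8]
side -28 152 7 x [-101.1  -99.5  -97.2]
side -28 156 8 x [-99.2 -98.2 -94.7]
side -28 160 10 x [-98.3 -96.5 -94.9]
side -15 152 12 x [-103.6  -98.2  -97.6]
side -15 156 42 x [-104.   -99.5  -96.3]
side -15 160 68 x [-103.4  -97.4  -94. ]
side -15 164 4 x [-104.4 -101.1  -96.9]
side -15 172 4 x [-94.1 -93.7 -93.6]
side 19.5 140 7 x [-108.8 -105.9 -103.4]
side 19.5 144 7 x [-105.4 -103.9 -100.9]
side 19.5 148 4 x [-103.4 -103.1 -102.1]
side 19.5 152 4 x [-101.6 -100.6  -98.1]
side 19.5 156 6 x [-99.7 -98.2 -96.1]
side 19.5 160 7 x [-97.5 -95.1 -94.8]
scene -28 140 2 x [-103.3 -102.8 -102.4]
scene -28 144 5 x [-106.2 -103.7 -101.9]
scene -28 148 5 x [-103.7 -101.1  -99.4]
scene -28 152 3 x [-99.9 -99.6 -99.4]
scene -28 156 3 x [-98.9 -98.7 -97.2]
scene -28 160 4 x [-97.1 -96.  -94.8]
scene -15 140 2 x [-94.4 -94.  -93.6]
scene -15 156 23 x [-103.6 -102.2 -100.2]
scene -15 160 43 x [-103.   -97.6  -94.6]
scene -15 164 8 x [-103.5 -102.2  -95.4]
scene 19.5 140 7 x [-106.6 -104.8 -101.1]
scene 19.5 144 6 x [-106.3 -104.2 -101.4]
scene 19.5 148 6 x [-104.6 -102.5  -98.5]
scene 19.5 152 9 x [-102.7 -100.3  -97.6]
scene 19.5 156 8 x [-98.2 -96.8 -95. ]
scene 19.5 160 9 x [-99.5 -95.8 -94.1]
scene 19.5 164 2 x [-98.2 -96.9 -95.6]
```

The bar sits at x about −97, z about 160, behind the lip at −103, so it is hooked. I'll press on along the lever's arc.

```bash
python3 -m handwheel '[[[-1,0,-1,3,0],[-1,0,0,3,0],[-1,0,0,3,0],[-1,0,1,3,0],[-1,0,1,2,0]]]' >/dev/null; python3 st.py; python3 -m handwheel '[[[-1,0,1,2,0],[-1,0,1,2,0],[-1,0,1,2,0],[-1,0,1,2,0],[-1,0,1,1,0]]]' >/dev/null; python3 st.py;  python3 lk.py 10; python3 bar.py 10|grep red -A2
```

```text
t 10.95 axis case [-206.2    0.7   82.1] | back x -149.2 tip z 95.1 | yaw err 0.0 zax [ 0.003  0.001 -1.   ] F case [ 0.6 -0.4  9.2] w 1.0
t 11.45 axis case [-201.9    0.7   72.9] | back x -144.9 tip z 85.9 | yaw err 0.0 zax [ 0.002  0.001 -1.   ] F case [-1.3 -0.2  8.1] w 1.0
lid plane [  1.695 -69.727 178.531] pitch 0.012756634145898225 front top z 179.70060273877175 0.5754254696030572 1555
side 1338 red [[-156.1  -17.8   82.8]
 [-148.1  -13.9   92.7]
 [-140.3   -6.4   99. ]]
--
scene 1329 red [[-155.6    7.5   85.1]
 [-147.3   15.1   92.8]
 [-139.1   20.1   99.1]]
```

```bash
python3 -m handwheel '[[[-1,0,2,2,0],[-1,0,2,2,0],[-1,0,2,2,0],[-1,0,2,1,0],[-1,0,2,1,0]]]' >/dev/null; python3 st.py; python3 lk.py 11; python3 bar.py 11|grep red -A2
```

```text
t 12.05 axis case [-194.9    0.8   63.3] | back x -137.9 tip z 76.3 | yaw err 0.0 zax [-0.004 -0.001 -1.   ] F case [-2.8 -0.6  5.1] w 1.0
lid plane [  3.396 -69.985 178.227] pitch 0.010722176337073662 front top z 179.22850924491388 0.5735772867828789 1454
side 1245 red [[-147.6  -18.3   73.2]
 [-140.4  -14.2   83. ]
 [-134.1   -6.6   91. ]]
--
scene 1317 red [[-146.8    8.4   73.9]
 [-140.7   15.4   83.5]
 [-134.    20.7   92.1]]
```

```bash
python3 -m handwheel '[[[-1,0,2,1,0],[-1,0,2,1,0],[-1,0,2,1,0],[-1,0,2,1,0],[-1,0,1,1,0]]]' >/dev/null; python3 st.py; python3 lk.py 12; python3 bar.py 12|grep red -A2
```

```text
t 12.65 axis case [-188.1    0.8   57.7] | back x -131.1 tip z 70.7 | yaw err 0.0 zax [-0.01  -0.003 -1.   ] F case [-19.7  -0.7  18.2] w 1.0
lid plane [  1.398 -70.485 178.151] pitch 0.007748079643081397 front top z 178.85942381650202 0.6176749138097549 1580
side 1175 red [[-139.   -18.    67.2]
 [-133.5  -14.8   77.9]
 [-127.9   -6.7   85.5]]
--
scene 1319 red [[-137.3    6.9   67.8]
 [-133.8   15.1   77.5]
 [-127.8   20.8   86.9]]
```

The force jumped to about 20 N at a lever angle of about 0.45: the open finger's knuckle, 17 mm proud, must be touching the latch. I'll back off, turn the tool 90° so the slim side of the finger faces the case (knuckle only 3-9 mm proud), and finish that way.

```bash
python3 -m handwheel '[[[-1,0,-4,0,0],[-1,0,-10,-10,0],[-1,0,-20,-35,0],[-1,0,-10,-45,0],[-1,0,0,-40,0]]]' >/dev/null; python3 st.py
python3 -m handwheel '[[[-1,0,0,0,0.1428],[-1,0,0,0,0.1428],[-1,0,0,0,0.1428],[-1,0,0,0,0.1428],[-1,0,0,0,0.1428]]]' >/dev/null;python3 -m handwheel '[[[-1,0,0,0,0.1428],[-1,0,0,0,0.1428],[-1,0,0,0,0.1428],[-1,0,0,0,0.1428],[-1,0,0,0,0.1428]]]' >/dev/null; python3 -m handwheel '[[[-1,0,0,0,0.1428],[-1,0,25,0,0],[-1,0,25,0,0],[-1,0,0,0,0],[-1,0,0,0,0]]]' >/dev/null; python3 st.py; python3 lk.py 13; python3 bar.py 13; python3 - <<'E'
from h import *
C=tocase(cloud("side13"));m=(C[...,2]>165)&(C[...,2]<185)&(C[...,0]>-95)&(C[...,0]<100)
q=C[m];print("lid extent x,y",np.percentile(q,[1,99],axis=0))
C0=tocase(cloud("side3"));m=(C0[...,2]>165)&(C0[...,2]<185)&(C0[...,0]>-95)&(C0[...,0]<100);print(np.percentile(C0[m],[1,99],axis=0))
for t in("3","13"):
  C=tocase(cloud("scene"+t));
  for a,b in((40,100),(-100,-40)):
    m=(C[...,2]>40)&(C[...,2]<110)&(C[...,1]>a)&(C[...,1]<b)&(abs(C[...,0]+90)<8);print(t,a,plane(C[m])[:2])
E
```

```text
t 13.25 axis case [-229.     0.8  189.4] | back x -172.0 tip z 202.4 | yaw err 0.0 zax [-0.  0. -1.] F case [1.2 0.9 0.2] w 1.0
t 14.75 axis case [-227.5  -49.4  188.6] | back x -170.5 tip z 201.6 | yaw err -1.572 zax [ 0.001  0.001 -1.   ] F case [0.2 0.5 0.7] w 1.0
lid plane [  3.136 -70.256 178.172] pitch 0.009114092920093247 front top z 179.02125194686127 0.626559258807662 1571
side 534 red [[-136.7  -18.5   68. ]
 [-131.2  -16.8   76.2]
 [-127.4    9.4   86.4]]
-140 66 y [-16.1  17.6] z [64.7 70.  75.1]
-136 72 y [-16.7  17. ] z [71.4 77.6 83.3]
-132 62 y [-16.6  16.4] z [77.1 84.2 89.2]
-128 80 y [-15.9  16.9] z [81.3 91.4 98.2]
-124 83 y [-16.1  15.5] z [ 87.1 100.6 106.4]
-120 87 y [-15.9  15.6] z [ 96.3 109.1 115.2]
-116 84 y [-24.8  24.4] z [ 96.3 114.3 118.6]
scene 354 red [[-138.   -14.5   68.3]
 [-133.5    4.4   78. ]
 [-128.9   19.6   87.5]]
-140 9 y [-13.8  20. ] z [66.6 68.1 73. ]
-136 22 y [-14.7  20.6] z [64.5 74.7 82.5]
-132 21 y [-16.4  20.1] z [70.4 84.6 91.8]
-128 76 y [-12.9  18.9] z [78.8 92.3 98.6]
-124 72 y [-14.5  19.3] z [ 87.8  99.9 107.2]
-120 87 y [-13.4  18.7] z [ 93.4 108.3 115.9]
-116 67 y [-15.   27.2] z [ 97.9 114.9 119.8]
lid extent x,y [[ -92.97344001 -121.1302266   167.11502593]
 [  88.01548012  118.41735941  181.0861676 ]]
[[ -92.28643497 -121.21117138  168.47690877]
 [  89.08828923  116.07475732  183.71674114]]
3 40 (array([-89.7722832 ,  71.03465567,  75.90217695]), array([ 0.99999205,  0.00118479, -0.00380755]))
3 -100 (array([-89.59885919, -69.53341327,  71.80641698]), array([ 9.99994482e-01,  3.18134373e-03, -9.57065477e-04]))
13 40 (array([-89.81352317,  69.98636814,  75.21698675]), array([0.99996626, 0.0071144 , 0.00410658]))
13 -100 (array([-89.71516184, -76.84422761,  78.87939462]), array([0.99997743, 0.00310617, 0.00595739]))
```

The case hasn't moved, the lever stayed at about 0.42 and the bail is hooked. Now I'll go down and push with the finger's slim side.

```bash
python3 -m handwheel '[[[-1,20,0,30,0],[-1,20,0,40,0],[-1,12,0,40,0],[-1,10,0,20,0],[-1,8,0,4,0]]]' >/dev/null; python3 st.py
python3 -m handwheel '[[[-1,5,0,0,0],[-1,4,0,0,0],[-1,3,0,0,0],[-1,2,0,0,0],[-1,0,0,0,0]]]' >/dev/null; python3 st.py
```

```text
t 15.35 axis case [-160.4  -48.1   51.3] | back x -103.4 tip z 64.3 | yaw err -1.569 zax [-0.007 -0.001 -1.   ] F case [ 0.2  0.8 -0.3] w 1.0
t 15.85 axis case [-144.2  -49.1   55.3] | back x -87.2 tip z 68.3 | yaw err -1.571 zax [-0.  0. -1.] F case [-2.2  0.   2.1] w 1.0
```

```bash
python3 -m handwheel '[[[-1,1.5,0,0.5,0],[-1,1.5,0,0.5,0],[-1,1.5,0,0.5,0],[-1,1,0,0.5,0],[-1,0,0,0,0]]]' >/dev/null; python3 st.py; python3 -m handwheel '[[[-1,1,0,0.5,0],[-1,1,0,0.5,0],[-1,1,0,0,0],[-1,1,0,0,0],[-1,0,0,0,0]]]' >/dev/null; python3 st.py; python3 lk.py 14; python3 bar.py 14 | grep red -A2
```

```text
t 16.35 axis case [-138.   -49.4   52.7] | back x -81.0 tip z 65.7 | yaw err -1.571 zax [ 0.001 -0.    -1.   ] F case [-2.9  0.3 -1.5] w 0.99
t 16.85 axis case [-133.4  -49.4   52.3] | back x -76.4 tip z 65.3 | yaw err -1.571 zax [ 0.002  0.    -1.   ] F case [-0.2 -0.2  0.8] w 1.0
lid plane [  3.447 -70.477 178.194] pitch 0.00813850122560957 front top z 178.95418691859567 0.5597327971379824 1529
side 141 red None
-148 60 y [-7.3 24.5] z [ 74.2 119.  164.6]
-144 27 y [-8.  -4.2] z [66.4 84.4 98.7]
--
scene 1633 red [[-124.8    0.6   61.7]
 [-122.    12.6   71.4]
 [-117.8   20.9   82.2]]
```

```bash
python3 -m handwheel '[[[-1,1,0,0,0],[-1,1,0,0,0],[-1,1,0,0,0],[-1,0,0,0,0],[-1,0,0,0,0]]]' >/dev/null; python3 st.py; python3 lk.py 15; python3 bar.py 15 | grep red -A2
```

```text
t 17.45 axis case [-131.3  -49.2   51.9] | back x -74.3 tip z 64.9 | yaw err -1.571 zax [ 0.  0. -1.] F case [-0.7  1.  -0.6] w 1.0
lid plane [  2.61  -70.577 178.422] pitch 0.01321535329577731 front top z 179.64593909425668 0.6423439252298123 1623
side 152 red None
-148 6 y [10.4 18.7] z [115.5 127.7 165.4]
-144 73 y [-7.7 21.7] z [ 70.1 116.4 166.9]
--
scene 1565 red [[-116.    -3.5   61.1]
 [-114.     9.5   71. ]
 [-112.4   19.9   80.2]]
```

The sleeve is now at x = −114, so the lever has snapped home. I'll withdraw straight back, then up, and check.

```bash
python3 -m handwheel '[[[-1,-5,0,0,0],[-1,-15,0,0,0],[-1,-30,0,0,0],[-1,-40,0,-10,0],[-1,-20,0,-40,0]]]' >/dev/null; python3 -m handwheel '[[[-1,0,0,-45,0],[-1,0,0,-45,0],[-1,0,0,-45,0],[-1,0,0,-20,0],[-1,0,0,0,0]]]' >/dev/null; python3 st.py; python3 lk.py 16; python3 bar.py 16 | grep red -A2; python3 bail.py 16 | grep -- "15 1[56]"; python3 - <<'E'
from h import *
C=tocase(cloud("scene16"))
for a,b in((40,100),(-100,-40)):
    m=(C[...,2]>40)&(C[...,2]<110)&(C[...,1]>a)&(C[...,1]<b)&(abs(C[...,0]+90)<8);print(a,plane(C[m])[:2])
a=cv2.imread("pics/side16.png")[130:330,200:400];b=cv2.imread("pics/scene16.png")[150:350,250:450]
cv2.imwrite("pics/c16.png",cv2.resize(np.hstack([a,b]),None,fx=2,fy=2,interpolation=cv2.INTER_CUBIC))
E
```

```text
t 18.55 axis case [-239.   -49.5  261.3] | back x -182.0 tip z 274.3 | yaw err -1.571 zax [ 0.009  0.002 -1.   ] F case [-0.5 -0.2 -0.2] w 1.0
lid plane [  2.799 -70.333 178.432] pitch 0.009645010854750726 front top z 179.32667006927758 0.575655856315558 1505
side 193 red [[-116.1  -17.4   62.7]
 [-115.    -3.1   74. ]
 [-113.3   11.8   80.8]]
--
scene 147 red [[-115.8  -13.    60.6]
 [-114.     5.2   70.3]
 [-112.4   19.8   80.7]]
side -15 152 34 x [-104.5 -101.2  -96.8]
side -15 156 72 x [-104.1  -98.9  -94.7]
side -15 160 5 x [-103.8 -103.4  -97.5]
side -15 168 6 x [-94.3 -94.2 -93.8]
scene -15 152 13 x [-103.8 -102.1 -101.1]
scene -15 156 38 x [-104.2 -101.4  -95.3]
scene -15 160 21 x [-103.3  -99.2  -94.1]
scene -15 168 2 x [-94.2 -94.2 -94.2]
40 (array([-89.78421821,  70.41806419,  75.2834548 ]), array([9.99997103e-01, 2.34309335e-03, 5.50559703e-04]))
-100 (array([-89.79509063, -72.28677343,  75.91995068]), array([ 0.99996834, -0.00510086,  0.00610704]))
```

View pics/c16.png

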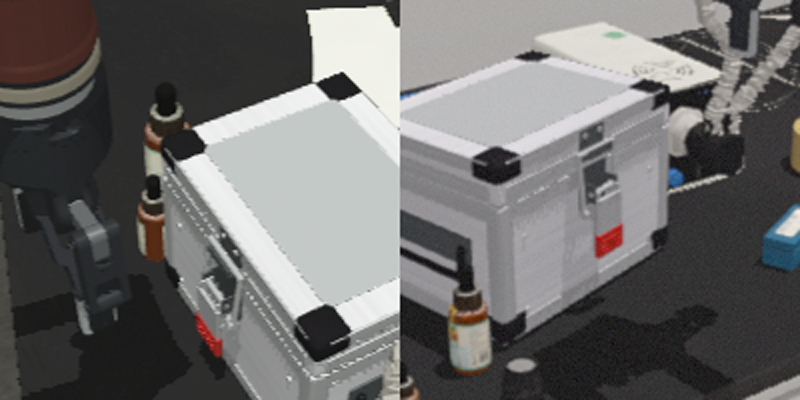

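The lid is down, the bail is hooked on the keeper at right panel (600,165), and the lever hangs home with its red sleeve at (609,240). The bottle, loupe and slide box are where they were, and the robot is clear of everything.

```bash
python3 -c "
from rig import robot
print(robot.finish_job())"
```

```text
the job is handed in; nothing more can be done
None
```

The case is closed and handed in after about 19 s: lid on the seal, bail hooked over the keeper, and lever snapped home. The case did not measurably move; the wrist force peaked at about 27 N when the gripper's knuckle touched the latch, after which I backed off and finished with the finger's slim side.

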